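Put the mug, soap and lemon squeezer back on their own dishes

TASK

Whoever wiped the windowsill put three things back on the wrong dishes. Put the mug upright in the middle of its round saucer, the bar of soap flat, central and lengthwise on the slatted wooden soap dish, and the lemon squeezer flat and central in its juice dish; the drying mat is empty and free to park a thing on while you swap them round. Set each thing down rather than dropping it, never tip the mug over, and leave the spice jar, the half lemon and the sink strainer where they stand.

Things in the scene. Friction and masses are not known exactly. Their poses are not given: they have to be found in the camera images.
- mug: Small white ceramic mug, about 200 g, 64 mm outer diameter at the rim, 70 mm high, wall 4 mm. Origin at the centre of its underside, z up. The handle stands out towards its own +y, to 68 mm from the axis; the +x and -x sides are plain: grip it there, across x. Starts on the soap dish; belongs on the saucer.
- soap: Bar of cream-coloured soap, 80 x 52 x 28 mm (its x, y, z), rounded edges, about 110 g. Origin at the centre of its underside. Starts in the juice dish; belongs on the soap dish, its length along the dish's length (either way round).
- squeezer: Yellow plastic lemon squeezer, about 90 g: foot skirt 80 mm diameter; strainer plate 100 mm diameter at 16 to 21 mm height with a thumb tab to its -x (66 mm from the axis); on it a ribbed reamer dome, 44 mm diameter, straight-sided up to 44 mm height, top at 63 mm: grip that. Origin at the centre of the underside, z up. Starts on the saucer; belongs in the juice dish.
- saucer: White ceramic round saucer, 144 mm across, fixed to the sill; flat inner floor at least 88 mm in diameter, 6 mm above its underside, from which the rim slopes up to 14 mm high. Origin at the centre of its underside. The mug's place.
- juice_dish: White plastic round dish fixed to the sill: 120 mm outer diameter, 20 mm high, wall 4 mm, inner floor 5 mm above its underside, a flat handle tab to its -x (91 mm from the centre), a small pouring lip to its +x. Origin at the centre of its underside. The squeezer's place: its skirt stands on the dish's floor, its plate just clears the rim.
- soap_dish: Pale wooden soap dish, fixed to the sill: five slats 124 mm long along its x, 80 mm over all across y, flat top 18 mm above its underside, no rim. Origin at the centre of its underside. The soap's place.
- mat: Dark grey ribbed rubber drying mat, 150 x 130 mm (x, y), 4 mm thick, fixed to the sill. Origin at the centre of its underside. Empty at the start: a free spot for parking.
- jar: Bystander: loose amber glass spice jar with steel lid, 44 mm diameter, 72 mm high. Origin at the centre of its underside.
- half_lemon: Bystander: loose half lemon, cut face down, 59 mm diameter, 44 mm high. Origin at the centre of its underside.
- strainer: Bystander: loose steel sink strainer, a disc of 72 mm diameter with a knob on top, 34 mm high in all. Origin at the centre of its underside.
Things that resemble listed ones, but are neither listed nor needed, are in the scene too. What is shaped like the mug but purple is not meant. What is shaped like the soap but black is not meant.

How it is judged:
By the outcome, as a careful person would: the job done as asked, in the order asked, and still so for the second after the job is handed in, with the robot touching nothing.
It also fails if it takes over 128 s, if anything falls off the work surface, if the arm or the gripper's body presses on something with over 40 N, if the wrist force passes 120 N, or if a joint passes its speed limit or range.

ROBOT

A 7-joint arm with a two-finger parallel gripper is mounted at the origin on the work surface. World frame = base frame: x ahead of the robot, y to its left, z up, the work surface at z = 0. Lengths are in m, angles in rad, forces in N, time in s.
With the tool pointing down it reaches from about 0.425 to 0.975 m from the base axis. Payload 16.7 kg.
Tool frame: the origin (TCP) lies between the finger pads; the fingertips stand 22 mm ahead of it and the grasp point (between the pads) lies 3 mm ahead of it; z points along the fingers, y is the line along which they close (so a half turn about z gives the same grasp; the last joint's range is limited). The gripper opens to 85 mm and grips with 20 to 120 N. Pads are 22 mm wide; open, the fingers measure 114 mm over their backs; the gripper's body (76 mm by 85 mm) begins 54 mm behind the grasp point. The pads swing forward as they close: fully open they stand 13 mm farther back than shut.
Start: joints at [0.956, 0.426, 0.074, 1.606, -0.034, 1.111, -0.067], TCP at [0.303, -0.603, 0.253] pointing down, gripper open.
Joint ranges: [-2.85, 2.85], [-0.5, 2.14], [-1.23, 1.37], [0.21, 2.46], [-1.02, 4.16], [0.16, 2.05], [-2.73, 2.73]. Speed limits (rad/s): [1.89, 1.89, 2.39, 2.39, 3.01, 3.01, 3.01].

INTERFACE

Orientations are given as a unit quaternion [x, y, z, w].
In Python, from bench import robot, imaging gives the robot as it stands. The module is installed in compiled form; this text tells all that it offers.
- The arm moves only by the shell command python3 -m pendant 'ROWS' [OPENING] [FORCE]. ROWS is JSON, a list of rows, each a list of 6 numbers: the shift along the world's x, y, z in m, then the turn, a rotation vector about the world's x, y, z in degrees. In form: [[tx, ty, tz, rx, ry, rz], ...]. A call has 1 to 10 rows; each row shifts and turns the commanded pose from where the row before left it; what a row does not reach is not made up. A row lasts 1/10 s, in which the tool goes at most 50 mm and 8.59 degrees, less where a joint would pass 70% of its speed; a pose out of reach is approached as far as the arm can. A call with a gripper value outside its range is refused whole. OPENING is the finger opening in m, from 0 to 0.0854, set as the call begins (- or left out, the last holds). The fingers move at their own pace and stop on an object; FORCE is the grip in N (left out, the last holds). Time passes only in rows, so rows that do not move let the fingers close. It gives the time, the measured TCP pose, the force, the opening and the grip force at its end, in the units of the state.
- robot.sense(): the state, without advancing time (a new reading comes with each control period).
- imaging.camera(name): name is "side" or "top" or "wrist"; returns a dict with "image" (400x640x3 uint8, red, green, blue), "K" (3x3 intrinsics, pixels), "k1" (the pictures are not rectified: a ray, as slopes to the right and down, at radius r is drawn at 1 + k1 r^2 times it, then the intrinsics apply), "origin" and "orientation" of the camera in the world; the wrist camera has in their place "hand_eye" (4x4, takes a point from camera to tool coordinates, whose origin is the TCP and whose axes are the flange's). Camera axes: x right, y up, looking along -z (the intrinsics and any distortion apply to the point x, -y, -z); pixel columns grow to the right and rows downward; lengths in m; the calibration is good to about 2 mm. A picture is of the moment at which its call begins: read the wrist's pose just before it. There is no depth.
- robot.hand_in(): hands the job in; it is judged then, once.
Trained networks look in a picture, given as the dict that the camera call returned (one of the last four; its "shot" number tells which), for a name from the list of things; names that differ only in an ending like _2 or _b are one class to them, and where a whole thing is asked for, a point or a joint stands for the part that bears it (a point fixed in the world has none). Each returns a list of dicts, best first, with "confidence" (0 to 1); they miss things now and then, are a little off and sometimes report something else, mostly with a low value. They report only what shows in the picture. A call takes as long as a camera call. They do not tell look-alikes from the thing itself.
- imaging.find_in(picture, label): "centre" ([column, row] in pixels, amid what is visible of it).
The state is a dict: "time_s": time; "joints": joint angles; "qd": joint speeds; "joint_efforts": joint torques, N m; "ee_pos": TCP position; "tcp_rot": TCP orientation; "wrist_force": force on the tool from outside, world axes, zero at the start; "ft_torque": the same for the moment, N m; "width": opening from 0.0 (shut) to 1.0 (fully open); "grip_force": force on a finger pad.
Only numpy, scipy, OpenCV 4.12 (cv2) and the standard library are available. Lean on these libraries where they do the work, as an engineer would, in place of code of your own. Each camera call takes 0.05 s, during which the arm holds its last target. There are 200 camera calls.

## Working session

There is one attempt and no reset: what is moved stays moved. The work goes in short steps, Python scripts to look and compute and a shell command to move; the robot and the scene stay as the last step left them, time stands still between calls to the robot, and variables do not carry over. Pictures are saved under pics/ and viewed, at most 14 in all, crops included, and the job is handed in when it is done.

```bash
ls; mkdir -p pics
cat > h.py <<'E'
import numpy as np, cv2
from scipy.spatial.transform import Rotation as R
from bench import robot, imaging
def cam(name):
    s=robot.sense(); p=imaging.camera(name)
    if name=="wrist":
        T=np.eye(4); T[:3,:3]=R.from_quat(s["tcp_rot"]).as_matrix(); T[:3,3]=s["ee_pos"]
        M=T@np.array(p["hand_eye"]); p["_R"]=M[:3,:3]; p["_o"]=M[:3,3]
    else:
        o=np.array(p["orientation"]); p["_R"]=o if o.shape==(3,3) else R.from_quat(o).as_matrix(); p["_o"]=np.array(p["origin"])
    return p
def ray(p,uv):
    K=np.array(p["K"]);d=np.array([(uv[0]-K[0,2])/K[0,0],(uv[1]-K[1,2])/K[1,1]]);s=d.copy()
    for _ in range(20): s=d/(1+p["k1"]*(s@s))
    v=p["_R"]@np.array([s[0],-s[1],-1]); return p["_o"],v/np.linalg.norm(v)
def at(p,uv,z):
    o,v=ray(p,uv); return (o+v*(z-o[2])/v[2])
def proj(p,X):
    c=p["_R"].T@(np.array(X)-p["_o"]); s=np.array([c[0],-c[1]])/-c[2]; s=s*(1+p["k1"]*(s@s)); K=np.array(p["K"])
    return np.array([K[0,0]*s[0]+K[0,2],K[1,1]*s[1]+K[1,2]])
def tri(obs):
    A=np.zeros((3,3));b=np.zeros(3)
    for p,uv in obs:
        o,v=ray(p,uv);P=np.eye(3)-np.outer(v,v);A+=P;b+=P@o
    X=np.linalg.solve(A,b); return X,[np.round(proj(p,X)-uv,1) for p,uv in obs]
def save(p,fn,crop=None,scale=1):
    im=p["image"]
    if crop: x0,y0,x1,y1=crop; im=im[y0:y1,x0:x1]
    im=cv2.resize(im,None,fx=scale,fy=scale,interpolation=cv2.INTER_CUBIC); cv2.imwrite("pics/"+fn,im[:,:,::-1])
E
python3 - <<'E'
from h import *
s=robot.sense();print(s)
for n in("top","side"):
    p=cam(n);save(p,n+"0.png",None,1.25);print(n,p["_o"],p["_R"].round(2),p["K"],p["k1"])
    for l in "mug soap squeezer saucer juice_dish soap_dish mat jar half_lemon strainer".split():
        print(l,[(np.round(d["centre"]).tolist(),round(d["confidence"],2),at(p,d["centre"],0.02).round(3)[:2].tolist()) for d in imaging.find_in(p,l)[:4]])
E
```

```text
pics
{'time_s': 0.0, 'joints': array([ 0.95549778,  0.42676777,  0.07389553,  1.60662866, -0.03409329,
        1.11080209, -0.06707882]), 'qd': array([ 0.00058893,  0.00125056, -0.0005144 , -0.00065767, -0.00051846,
       -0.00073689,  0.00046981]), 'joint_efforts': array([-3.19153252e-03, -9.49842811e+01,  3.75795722e+00, -4.63506711e+01,
        1.90277706e-02,  1.00329181e-02,  2.28121172e-05]), 'ee_pos': array([ 0.30293921, -0.60276386,  0.25257851]), 'tcp_rot': array([ 9.73006747e-01,  2.30775689e-01, -2.16178563e-04, -6.36947479e-04]), 'wrist_force': array([ 0.56894416, -0.08732987, -0.05773586]), 'ft_torque': array([-0.01987648,  0.01092566,  0.03022628]), 'grip_force': 0.0, 'width': 0.997129272333466}
top [0.42247769 0.03186749 1.35153496] [[-0.02  0.99 -0.1 ]
 [-1.   -0.02  0.02]
 [ 0.02  0.1   0.99]] [[441.97768127   0.         323.46243763]
 [  0.         441.97768127 199.47365974]
 [  0.           0.           1.        ]] -0.021054066721300533
mug [([260.0, 247.0], 0.94, [0.416, 0.202]), ([184.0, 174.0], 0.81, [0.638, 0.43]), ([203.0, 220.0], 0.76, [0.497, 0.37])]
soap 
[... 839 characters left out ...]
2, [0.522, 0.351]), ([183.0, 260.0], 0.72, [0.667, 0.409]), ([320.0, 264.0], 0.65, [0.415, 0.183])]
soap [([306.0, 178.0], 0.81, [0.72, -0.07]), ([352.0, 196.0], 0.77, [0.545, -0.095]), ([416.0, 184.0], 0.48, [0.439, -0.293])]
squeezer [([289.0, 226.0], 0.65, [0.576, 0.137])]
saucer [([295.0, 239.0], 0.81, [0.527, 0.16])]
juice_dish [([354.0, 199.0], 0.74, [0.528, -0.086])]
soap_dish [([255.0, 296.0], 0.68, [0.452, 0.352]), ([354.0, 200.0], 0.4, [0.524, -0.082])]
mat [([416.0, 182.0], 0.59, [0.442, -0.301])]
jar [([221.0, 222.0], 0.7, [0.725, 0.257])]
half_lemon [([360.0, 231.0], 0.64, [0.423, 0.017])]
strainer [([356.0, 164.0], 0.69, [0.656, -0.255]), ([290.0, 223.0], 0.25, [0.586, 0.125])]
```

View pics/top0.png

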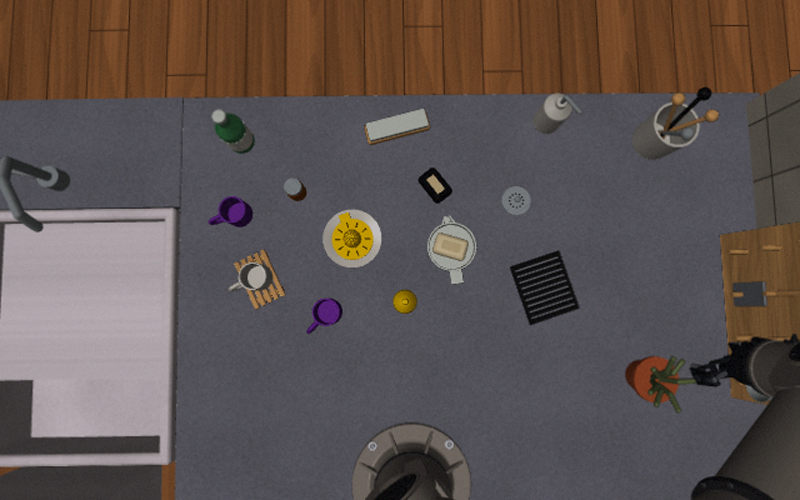

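View pics/side0.png

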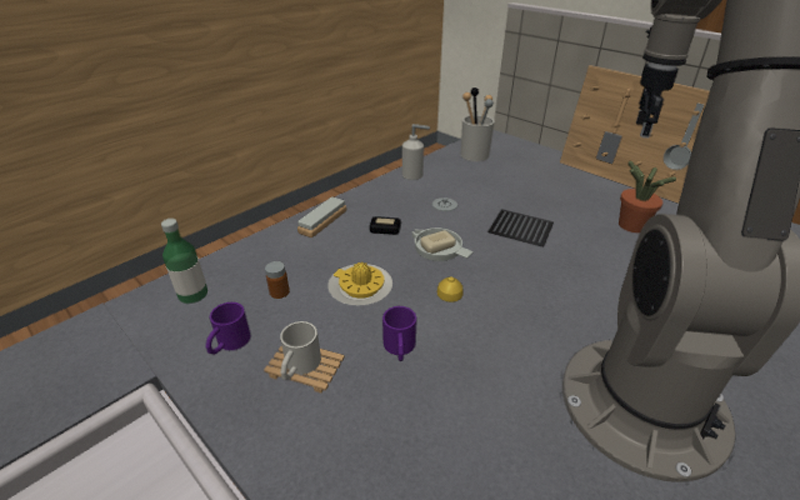

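The top view (pixels in the 1.25× picture) has these candidates:
- **Mug:** white on the slatted dish (255,277). Purple look-alikes at (233,211) and (327,312), which I rule out.
- **Soap:** cream in the juice dish (452,247). Black bar at (435,185), and a sponge at (397,126), both ruled out.
- **Squeezer:** only the one on the saucer (352,238). The half lemon at (404,301) stays put.

I'll place in the order mug, soap, squeezer, parking the squeezer on the mat at (545,287) first. Next is a close look with the wrist camera.

```bash
python3 -m pendant '[[0.019,0.044,0.01,0,0,0],[0.019,0.044,0.01,0,0,0],[0.019,0.044,0.01,0,0,0],[0.019,0.044,0.01,0,0,0],[0.019,0.044,0.01,0,0,0],[0.019,0.044,0.01,0,0,0],[0.019,0.044,0.01,0,0,0],[0.019,0.044,0.01,0,0,0],[0.019,0.044,0.01,0,0,0],[0.019,0.044,0.01,0,0,0]]' 0.085
cat > look.py <<'E'
import sys,pickle
from h import *
p=cam("wrist"); save(p,sys.argv[1]+".png",None,1.25); pickle.dump(p,open(sys.argv[1]+".pkl","wb"))
print(p["_o"].round(3),p["_R"].round(2).tolist(),"axis hits",at(p,(320,200),0.02).round(3), "yaw",R.from_quat(robot.sense()["tcp_rot"]).as_euler("ZYX",degrees=True).round(1))
for l in "mug soap squeezer saucer juice_dish soap_dish mat".split():
    print(l,[(np.round(d["centre"]).tolist(),round(d["confidence"],2),at(p,d["centre"],0.02).round(3)[:2].tolist()) for d in imaging.find_in(p,l)[:3]])
E
python3 look.py w1
```

```text
time_s: 2.1
ee_pos: [0.4935, -0.1612, 0.3541]
tcp_rot: [0.973, 0.231, 0.0, 0.0]
wrist_force: [1.4, -0.8, -0.5]
width: 0.998
grip_force: 0.0
[ 0.562 -0.127  0.474] [[0.45, 0.85, 0.27], [-0.89, 0.43, 0.14], [0.0, -0.3, 0.95]] axis hits [ 0.432 -0.199  0.02 ] yaw [ 27.1  -0.2 180. ]
mug [([32.0, 86.0], 0.67, [0.403, 0.205])]
soap [([300.0, 80.0], 0.63, [0.559, -0.108])]
squeezer [([126.0, 6.0], 0.68, [0.545, 0.117])]
saucer [([136.0, 19.0], 0.82, [0.537, 0.101])]
juice_dish [([316.0, 64.0], 0.97, [0.584, -0.116])]
soap_dish []
mat [([412.0, 215.0], 0.85, [0.469, -0.322])]
```

```bash
python3 -m pendant '[[0.017,0.046,0,0,0,0],[0.017,0.046,0,0,0,0],[0.017,0.046,0,0,0,0],[0.017,0.046,0,0,0,0],[0.017,0.046,0,0,0,0],[0.017,0.046,0,0,0,0],[0,0,0,0,0,0]]'
python3 look.py w2
python3 -m pendant '[[0,0.046,0,0,0,0],[0,0.046,0,0,0,0],[0,0.046,0,0,0,0],[0,0.046,0,0,0,0],[0,0,0,0,0,0]]'
python3 look.py w3
python3 -c "
import cv2;import numpy as np
a=[cv2.imread(f'pics/w{i}.png') for i in (1,2,3)]
cv2.imwrite('pics/w12.png',cv2.resize(np.vstack(a[:2]),None,fx=.6,fy=.6)[:600])"
```

```text
time_s: 3.2
ee_pos: [0.5957, 0.119, 0.3525]
tcp_rot: [0.972, 0.234, -0.0, -0.001]
wrist_force: [-0.4, -0.7, -0.2]
width: 0.995
grip_force: 0.0
[0.664 0.154 0.473] [[0.45, 0.85, 0.27], [-0.89, 0.43, 0.14], [-0.0, -0.3, 0.95]] axis hits [0.534 0.082 0.02 ] yaw [  26.9    0.  -179.9]
mug [([203.0, 248.0], 0.98, [0.396, 0.196]), ([115.0, 11.0], 0.78, [0.634, 0.41]), ([102.0, 139.0], 0.64, [0.479, 0.375])]
soap [([444.0, 245.0], 0.65, [0.554, -0.104]), ([485.0, 137.0], 0.65, [0.707, -0.069])]
squeezer [([302.0, 152.0], 0.96, [0.582, 0.132])]
saucer [([296.0, 117.0], 0.61, [0.618, 0.159])]
juice_dish [([458.0, 225.0], 0.93, [0.588, -0.105]), ([102.0, 139.0], 0.51, [0.48, 0.374])]
soap_dish [([130.0, 116.0], 0.77, [0.524, 0.349])]
mat [([528.0, 313.0], 0.81, [0.516, -0.291])]
time_s: 4.1
ee_pos: [0.5931, 0.3033, 0.353]
tcp_rot: [0.972, 0.234, -0.0, -0.002]
wrist_force: [-1.7, -0.1, -1.0]
width: 1.0
grip_force: 0.0
[0.662 0.338 0.473] [[0.45, 0.85, 0.27], [-0.89, 0.43, 0.14], [-0.0, -0.3, 0.95]] axis hits [0.531 0.266 0.02 ] yaw [  26.9    0.  -179.9]
mug [([251.0, 64.0], 0.87, [0.647, 0.419]), ([238.0, 206.0], 0.86, [0.473, 0.361]), ([323.0, 304.0], 0.55, [0.388, 0.188])]
soap [([589.0, 196.0], 0.87, [0.708, -0.068])]
squeezer [([426.0, 210.0], 0.75, [0.584, 0.132]), ([554.0, 272.0], 0.41, [0.59, -0.098])]
saucer [([406.0, 189.0], 0.65, [0.597, 0.171])]
juice_dish [([553.0, 273.0], 0.97, [0.588, -0.097])]
soap_dish [([257.0, 172.0], 0.59, [0.528, 0.357])]
mat [([613.0, 348.0], 0.86, [0.523, -0.302])]
```

View pics/w3.png

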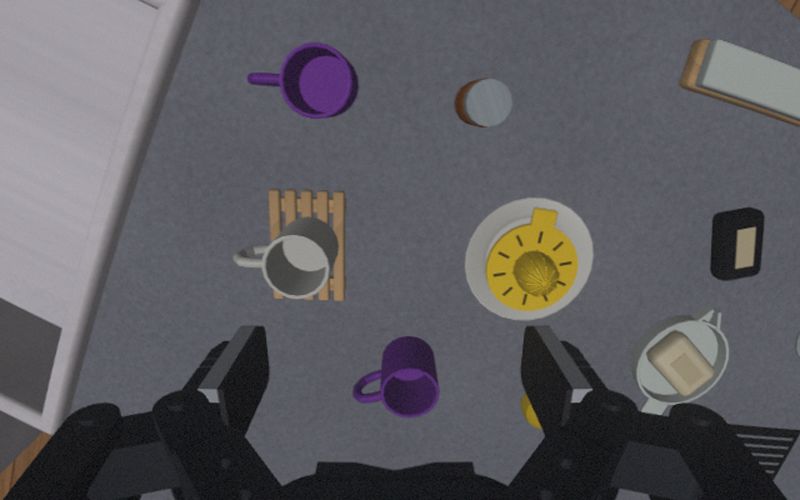

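View pics/w2.png

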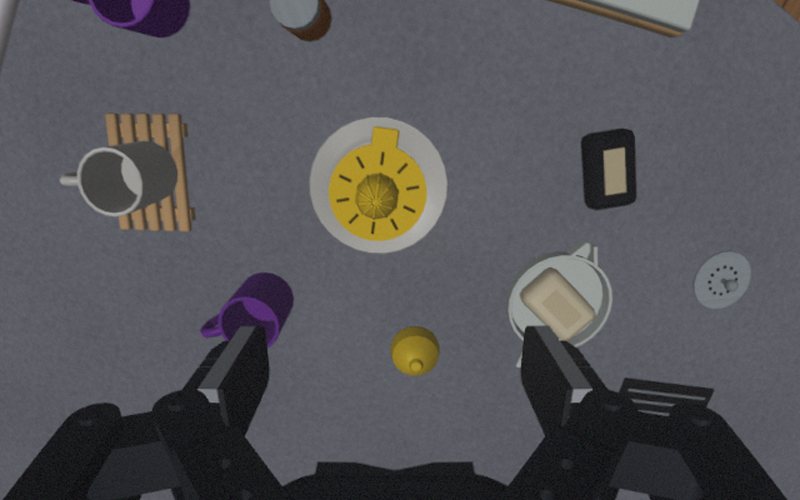

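View pics/w1.png

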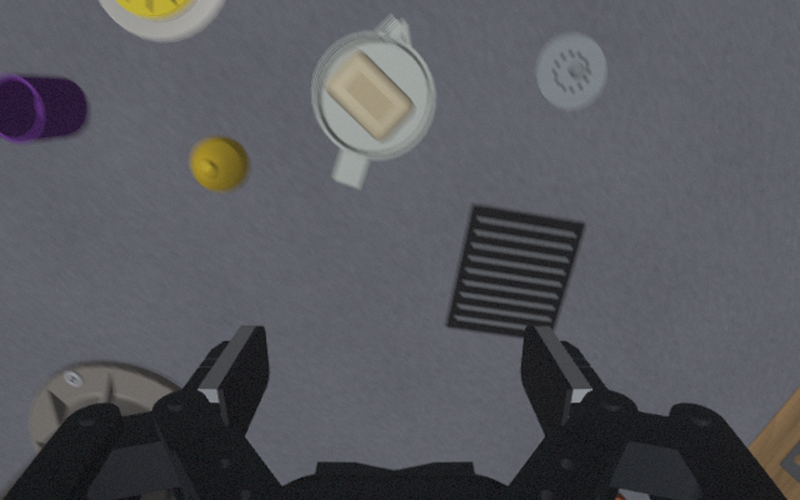

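w3 shows the white mug at (296,266) on the slats, its handle to the left. The squeezer is on the saucer at (530,260) and the cream soap in the juice dish at (682,362). The mat is empty in w1 at (515,272). The purple mugs and the black bar are separate. So the choices hold up; now I measure.

```bash
cat > meas.py <<'E'
import pickle
from h import *
P={k:pickle.load(open(f"w{k}.pkl","rb")) for k in (1,2,3)}
def T(name,**kw):
    X,e=tri([(P[int(k[1])],np.array(v)/1.25) for k,v in kw.items()]); print(name,X.round(4),[x.tolist() for x in e]); return X
m=T("mugrim",w3=(296,266),w2=(110.5,181)); h=T("mughandle",w3=(236,258),w2=(62,180))
c=[T("sd",w3=a,w2=b) for a,b in (((270,190),(107,113)),((344,191),(182,113)),((344,300),(190,231)),((272,300),(120,230)))]
print("soapdish c",np.mean(c,0).round(4), "long yaw",np.degrees(np.arctan2(*(c[0]+c[1]-c[2]-c[3])[[1,0]])), "L,W",np.linalg.norm(c[0]-c[3]),np.linalg.norm(c[0]-c[1]))
T("reamer tip",w2=(377,194),w3=(543,283)); 
T("lid etc strainer",w1=(571,71),w2=(722,280))
def circ(name,ks,mask,zs,r=None,tol=.0015):
    for z in zs:
        out=[]
        for k in ks:
            p=P[k]; cs,_=cv2.findContours(mask(p["image"],k).astype(np.uint8),cv2.RETR_EXTERNAL,cv2.CHAIN_APPROX_NONE)
            q=max(cs,key=cv2.contourArea)[:,0].astype(float)
            q=np.array([at(p,u,z)[:2] for u in q]); rng=np.random.default_rng(0);best=0
            for _ in range(400):
                a=q[rng.choice(len(q),3,False)]
                A=np.c_[2*a,np.ones(3)]
                if abs(np.linalg.det(A))<1e-9: continue
                s=np.linalg.solve(A,(a**2).sum(1));rad=np.sqrt(max(s[2]+s[:2]@s[:2],0))
                if r and abs(rad-r)>.008: continue
                ins=abs(np.linalg.norm(q-s[:2],axis=1)-rad)<tol
                if ins.sum()>best:best=ins.sum();bi=ins
            a=q[bi];s=np.linalg.lstsq(np.c_[2*a,np.ones(len(a))],(a**2).sum(1),rcond=None)[0]
            out.append((k,s[:2].round(4).tolist(),round(float(np.sqrt(s[2]+s[:2]@s[:2])),4),round(best/len(q),2)))
        print(name,z,out)
def yel(im,k):
    h=cv2.cvtColor(im,cv2.COLOR_RGB2HSV); m=(h[...,1]>150)&(h[...,2]>90)&(abs(h[...,0].astype(int)-25)<9)
    return m
circ("plate",(2,3),yel,(.02,.027,.034),.05)
def white(box):
    def f(im,k):
        h=cv2.cvtColor(im,cv2.COLOR_RGB2HSV).astype(int); b=[int(v/1.25) for v in box[k]]
        m=((h[...,2]>125))|yel(im,k); n=np.zeros_like(m); n[b[1]:b[3],b[0]:b[2]]=m[b[1]:b[3],b[0]:b[2]]
        return cv2.morphologyEx(n.astype(np.uint8),cv2.MORPH_CLOSE,np.ones((7,7)))
    return f
circ("saucer",(2,3),white({2:(295,105,460,265),3:(450,190,605,330)}),(.007,.014,.021),.072)
circ("juice",(1,2),white({1:(295,5,450,200),2:(495,235,630,327)}),(.013,.02,.027),.06)
for k,b in ((1,(322,45,420,145)),(2,(517,262,597,327))):
    im=P[k]["image"];h=cv2.cvtColor(im,cv2.COLOR_RGB2HSV).astype(int);b=[int(v/1.25) for v in b]
    print("soap S/V sample",k,h[(b[1]+b[3])//2,b[0]-2:b[2]+2:4].tolist())
mc=[at(P[1],np.array(c)/1.25,.004) for c in ((473,204),(585,223),(551,340),(447,326))]; print("mat",np.mean(mc,0).round(3),[x.round(3).tolist() for x in mc])
E
python3 meas.py
```

```text
mugrim [0.492  0.3556 0.0854] [[0.0, -0.0], [-0.0, 0.0]]
mughandle [0.462  0.413  0.0637] [[-0.3, 0.6], [0.3, -0.6]]
sd [0.5272 0.4165 0.0159] [[0.1, -0.3], [-0.1, 0.3]]
sd [0.5596 0.3471 0.0072] [[0.2, -0.4], [-0.2, 0.4]]
sd [0.4481 0.2944 0.0144] [[-0.0, 0.1], [0.1, -0.1]]
sd [0.4115 0.3671 0.0145] [[0.3, -0.5], [-0.3, 0.5]]
soapdish c [0.4866 0.3563 0.013 ] long yaw 24.21598565198467 L,W 0.1258204516688377 0.07711292505710278
reamer tip [0.583  0.1334 0.0697] [[-1.5, 2.8], [1.5, -2.6]]
lid etc strainer [ 0.6702 -0.2655  0.0187] [[-0.2, 0.2], [0.2, -0.1]]
plate 0.02 [(2, [0.578, 0.1311], 0.0494, np.float64(0.82)), (3, [0.5784, 0.1291], 0.0496, np.float64(0.83))]
plate 0.027 [(2, [0.5794, 0.1314], 0.0486, np.float64(0.82)), (3, [0.5797, 0.1323], 0.0488, np.float64(0.83))]
plate 0.034 [(2, [0.5807, 0.1318], 0.0479, np.float64(0.82)), (3, [0.581, 0.1355], 0.0481, np.float64(0.83))]
saucer 0.007 [(2, [0.5815, 0.1326], 0.0718, np.float64(1.0)), (3, [0.5815, 0.1299], 0.0718, np.float64(1.0))]
saucer 0.014 [(2, [0.5827, 0.1329], 0.0707, np.float64(1.0)), (3, [0.5828, 0.133], 0.0707, np.fl
[... 481 characters left out ...]
, 111], [75, 9, 163], [40, 10, 148], [21, 49, 147], [23, 46, 165], [21, 44, 179], [21, 48, 176], [21, 58, 159], [21, 56, 159], [19, 54, 161], [20, 54, 162], [21, 58, 158], [20, 59, 161], [22, 56, 165], [23, 49, 172], [21, 47, 170], [22, 46, 149], [20, 50, 123], [72, 8, 162], [77, 11, 164], [72, 8, 162]]
soap S/V sample 2 [[70, 10, 151], [48, 9, 139], [23, 44, 116], [20, 47, 146], [21, 45, 159], [22, 48, 164], [23, 49, 167], [24, 47, 164], [21, 54, 155], [21, 59, 156], [21, 47, 163], [21, 46, 160], [21, 45, 137], [28, 32, 103], [64, 12, 155], [70, 10, 156], [85, 10, 155]]
mat [ 0.458 -0.332  0.004] [[0.509, -0.248, 0.004], [0.547, -0.37, 0.004], [0.407, -0.416, 0.004], [0.368, -0.294, 0.004]]
```

Run:
```python
from h import *
import pickle
print(robot.sense()["joints"].round(2))
P={k:pickle.load(open(f"w{k}.pkl","rb")) for k in (1,2,3)}
y=lambda a,b:np.degrees(np.arctan2(*(b-a)[[1,0]])).round(1)
print("tab",y(np.array([.5797,.1318]),at(P[2],np.array((386,132))/1.25,.027)[:2]))
j=np.array([.56,-.1045]);print("lip",y(j,at(P[1],np.array((394,22))/1.25,.02)[:2]),"handle",y(j,at(P[1],np.array((347,185))/1.25,.02)[:2]))
for k,lo in ((1,(322,45,420,145)),(2,(517,262,597,327))):
    h=cv2.cvtColor(P[k]["image"],cv2.COLOR_RGB2HSV).astype(int);b=[int(v/1.25) for v in lo]
    m=((abs(h[...,0]-22)<7)&(h[...,1]>30)&(h[...,2]>90)).astype(np.uint8);n=m*0;n[b[1]:b[3],b[0]:b[2]]=m[b[1]:b[3],b[0]:b[2]]
    q=max(cv2.findContours(n,0,1)[0],key=cv2.contourArea)[:,0]
    for z in(.026,.033):print("soap",k,z,cv2.minAreaRect(np.array([at(P[k],u,z)[:2]*1000 for u in q],np.float32)))
```

```text
[-0.22  0.38 -0.46  1.48  0.17  1.32 -1.8 ]
tab 18.0
lip 9.9 handle -171.1
soap 1 0.026 ((559.2758178710938, -100.87763977050781), (75.44483947753906, 50.82539749145508), 72.66404724121094)
soap 1 0.033 ((559.3176879882812, -101.27832794189453), (74.26638793945312, 50.031524658203125), 72.66403198242188)
soap 2 0.026 ((558.6023559570312, -102.48735046386719), (85.75698852539062, 49.98878860473633), 72.46572875976562)
soap 2 0.033 ((560.25634765625, -98.47261047363281), (84.4127426147461, 49.2050666809082), 72.46662139892578)
```

```bash
python3 -m pendant '[[-0.003,-0.043,-0.02,0,0,0],[-0.003,-0.043,-0.02,0,0,0],[-0.003,-0.043,-0.02,0,0,0],[-0.003,-0.043,-0.02,0,0,0],[0,0,-0.045,0,0,0],[0,0,-0.045,0,0,0],[0,0,-0.045,0,0,0],[0,0,-0.045,0,0,0],[0,0,0,0,0,0],[0,0,0,0,0,0]]'
python3 -c "
from h import *
p=cam('wrist');save(p,'w4.png',None,1.0)"
```

```text
time_s: 5.5
ee_pos: [0.5833, 0.1248, 0.0941]
tcp_rot: [0.973, 0.231, -0.0, -0.0]
wrist_force: [-0.3, 0.2, 0.6]
width: 0.993
grip_force: 0.0
```

View pics/w4.png

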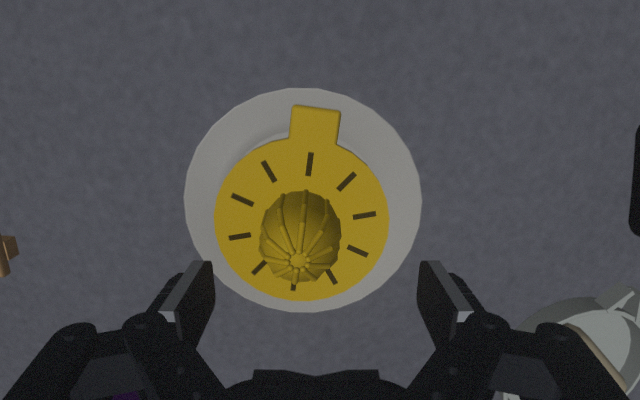

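The dome is at (300,245), slightly left of the finger midline at (316), which agrees with the computed offset of (-4, +7) mm. I'll correct for that, lower and grip.

```bash
python3 -m pendant '[[-0.002,0.0035,-0.01,0,0,0],[-0.002,0.0035,-0.01,0,0,0],[0,0,-0.012,0,0,0],[0,0,-0.012,0,0,0],[0,0,0,0,0,0],[0,0,0,0,0,0]]'
python3 -m pendant '[[0,0,0,0,0,0],[0,0,0,0,0,0],[0,0,0,0,0,0],[0,0,0,0,0,0],[0,0,0,0,0,0],[0,0,0,0,0,0],[0,0,0,0,0,0],[0,0,0,0,0,0]]' 0.02 40
```

```text
time_s: 6.15
ee_pos: [0.5789, 0.1319, 0.0488]
tcp_rot: [0.973, 0.231, -0.0, -0.0]
wrist_force: [0.7, -0.6, -0.5]
width: 0.995
grip_force: 0.0
time_s: 6.95
ee_pos: [0.5793, 0.132, 0.0499]
tcp_rot: [0.973, 0.231, 0.0, 0.0]
wrist_force: [-1.5, -0.7, 7.3]
width: 0.468
grip_force: 40.0
```

```bash
python3 -m pendant '[[0,0,0.02,0,0,0],[0,0,0.03,0,0,0],[0,0,0.04,0,0,0],[0,0,0.04,0,0,0],[0,0,0,0,0,0],[0,0,0,0,0,0]]'
python3 -c "
from h import *
p=cam('wrist');save(p,'w5.png',None,1.0)"
```

```text
time_s: 7.55
ee_pos: [0.5795, 0.1318, 0.1802]
tcp_rot: [0.973, 0.231, 0.001, 0.0]
wrist_force: [0.5, -0.2, -1.5]
width: 0.467
grip_force: 41.1
```

View pics/w5.png

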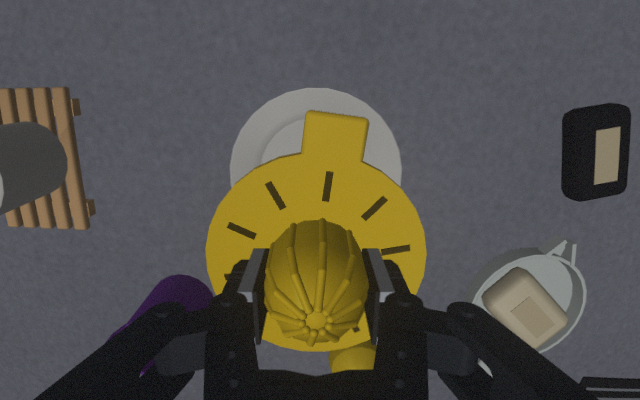

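The squeezer is held upright by its dome at (315,285). I'll carry it to the mat, turning it 90° on the way.

```bash
python3 -m pendant '[[-0.010,-0.040,0,0,0,8],[-0.010,-0.040,0,0,0,8],[-0.010,-0.040,0,0,0,8],[-0.010,-0.040,0,0,0,8],[-0.010,-0.040,0,0,0,8],[-0.010,-0.040,0,0,0,8],[-0.010,-0.040,0,0,0,8],[-0.010,-0.040,0,0,0,8],[-0.010,-0.040,0,0,0,8],[-0.010,-0.040,0,0,0,8]]'
python3 -m pendant '[[-0.010,-0.032,-0.01,0,0,8],[-0.0115,-0.032,-0.03,0,0,2.6],[0,0,-0.03,0,0,0],[0,0,-0.03,0,0,0],[0,0,-0.02,0,0,0],[0,0,0,0,0,0],[0,0,0,0,0,0]]'
```

```text
time_s: 8.6
ee_pos: [0.4783, -0.2675, 0.1779]
tcp_rot: [0.597, 0.802, -0.0, -0.001]
wrist_force: [0.8, -0.6, -0.9]
width: 0.466
grip_force: 41.1
time_s: 9.3
ee_pos: [0.4579, -0.3296, 0.0587]
tcp_rot: [0.523, 0.852, 0.0, -0.001]
wrist_force: [0.9, 0.1, -0.5]
width: 0.471
grip_force: 41.1
```

```bash
python3 -m pendant '[[0,0,-0.005,0,0,0],[0,0,-0.004,0,0,0],[0,0,-0.0015,0,0,0],[0,0,0,0,0,0],[0,0,0,0,0,0]]'
```

```text
time_s: 9.8
ee_pos: [0.4583, -0.3303, 0.049]
tcp_rot: [0.523, 0.852, -0.0, 0.0]
wrist_force: [1.0, -0.4, -1.5]
width: 0.471
grip_force: 41.1
```

```bash
python3 -m pendant '[[0,0,0,0,0,0],[0,0,0,0,0,0],[0,0,0,0,0,0],[0,0,0,0,0,0],[0,0,0,0,0,0],[0,0,0,0,0,0],[0,0,0,0,0,0]]' 0.085
python3 -m pendant '[[0,0,0.03,0,0,0],[0,0,0.04,0,0,0],[0,0,0.04,0,0,0],[0.01,0.045,0,0,0,0],[0.01,0.045,0,0,0,0],[0.01,0.045,0,0,0,0],[0.01,0.045,0,0,0,0],[0.01,0.045,0.02,0,0,0],[0.01,0.045,0.02,0,0,0],[0,0,0,0,0,0]]'
python3 -c "
from h import *;import pickle
for n in ('wrist',):
  p=cam(n);save(p,'w6.png',None,1.25);pickle.dump(p,open('w6.pkl','wb'))"
```

```text
time_s: 10.5
ee_pos: [0.4582, -0.3302, 0.0488]
tcp_rot: [0.523, 0.852, -0.0, -0.0]
wrist_force: [0.9, -0.0, -0.2]
width: 0.999
grip_force: 0.0
time_s: 11.5
ee_pos: [0.5202, -0.0542, 0.2014]
tcp_rot: [0.52, 0.854, 0.002, 0.002]
wrist_force: [0.2, -0.1, -0.6]
width: 0.994
grip_force: 0.0
```

View pics/w6.png

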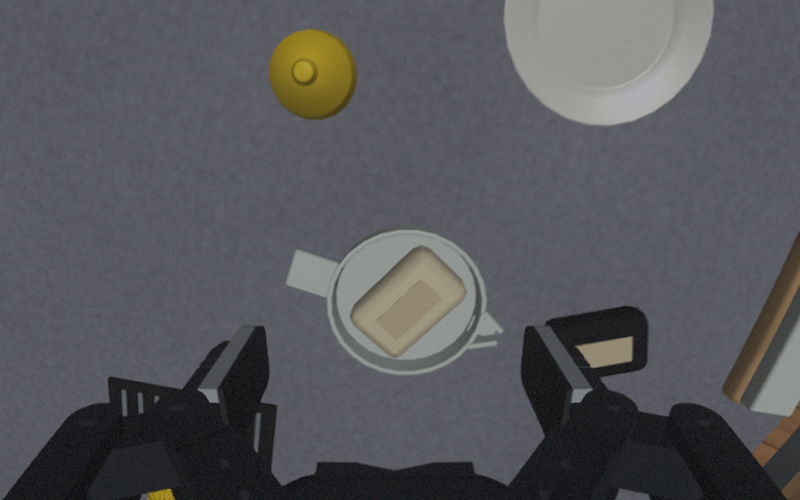

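The soap is in the juice dish at (408,300), and the saucer is now empty. On to the mug; I'll take one check picture above it.

```bash
python3 -m pendant '[[-0.003,0.046,0.005,0,0,0],[-0.003,0.046,0.005,0,0,0],[-0.003,0.046,0.005,0,0,0],[-0.003,0.046,0.005,0,0,0],[-0.003,0.046,0.005,0,0,0],[-0.003,0.046,0.005,0,0,0],[-0.003,0.046,0.005,0,0,0],[-0.003,0.046,0.005,0,0,0],[-0.003,0.042,0.005,0,0,0],[0,0,0,0,0,0]]'
python3 -m pendant '[[0,0,0,0,0,0],[0,0,0,0,0,0]]'
python3 - <<'E'
from h import *;import pickle
p=cam('wrist');save(p,'w7.png',None,1.25);pickle.dump(p,open('w7.pkl','wb'))
print(robot.sense()["joints"].round(2),proj(p,(.492,.3556,.088))*1.25,proj(p,(.487,.3563,.018))*1.25)
E
```

```text
time_s: 12.55
ee_pos: [0.4895, 0.3545, 0.2439]
tcp_rot: [0.521, 0.854, 0.001, -0.001]
wrist_force: [-0.1, -0.3, -0.9]
width: 0.994
grip_force: 0.0
time_s: 12.75
ee_pos: [0.4917, 0.3476, 0.2429]
tcp_rot: [0.524, 0.852, -0.001, 0.0]
wrist_force: [-0.3, -0.6, 0.0]
width: 0.997
grip_force: 0.0
[-0.11  0.42 -0.79  1.75  0.33  1.11 -0.54] [402.03230824 220.39151483] [395.46628146 194.61679948]
```

View pics/w7.png

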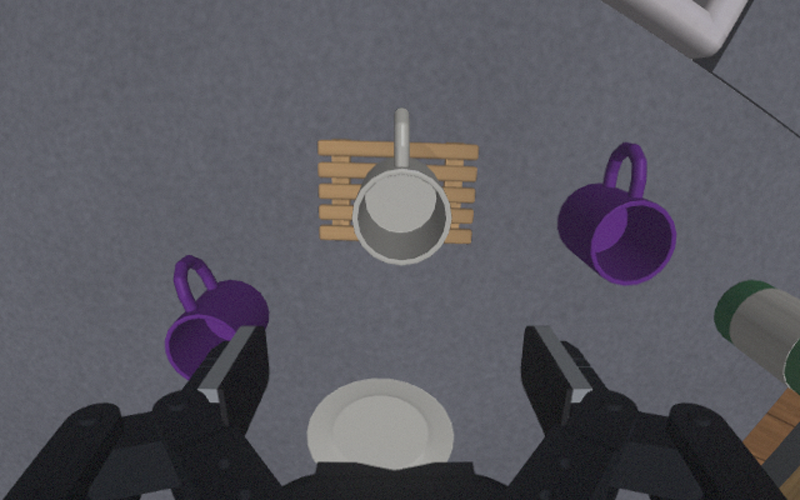

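The white mug's rim centre is at (401,215) with the handle straight up the picture, so the fingers line up with its plain sides. The slats' corners are at (319,141), (478,146), (471,243) and (320,240).

Run:
```python
from h import *;import pickle
P={k:pickle.load(open(f"w{k}.pkl","rb")) for k in (1,2,3,6,7)}
t=lambda **kw:(lambda r:(r[0].round(4),[e.tolist() for e in r[1]]))(tri([(P[int(k[1])],np.array(v)/1.25) for k,v in kw.items()]))
print("mug",t(w7=(401.5,215.5),w3=(296,266),w2=(110.5,181)), at(P[7],np.array((401.5,215.5))/1.25,.088))
C=[(319,141),(478,146),(471,243),(320,240)];c=np.array([at(P[7],np.array(u)/1.25,.018) for u in C])
print("sd",c.mean(0).round(4),c.round(4).tolist(),"yaw",np.degrees(np.arctan2(*(c[1]+c[2]-c[0]-c[3])[[1,0]])))
print("saucer",at(P[7],np.array((380,433))/1.25,.006), at(P[6],np.array((608,18))/1.25,.014))
# juice rim circle from w6: outer edge left/right/top/bottom
for z in(.013,.02,.027):
  q=np.array([at(P[6],np.array(u)/1.25,z)[:2] for u in ((327,302),(487,300),(407,230),(407,375))]);
  A=np.c_[2*q,np.ones(4)];s=np.linalg.lstsq(A,(q**2).sum(1),rcond=None)[0];print("juice",z,s[:2],np.sqrt(s[2]+s[:2]@s[:2]))
h=cv2.cvtColor(P[6]["image"],cv2.COLOR_RGB2HSV).astype(int);m=((abs(h[...,0]-22)<8)&(h[...,1]>30)&(h[...,2]>70)).astype(np.uint8);n=m*0;n[190:290,275:378]=m[190:290,275:378]
q=max(cv2.findContours(n,0,1)[0],key=cv2.contourArea)[:,0]
for z in (.019,.026,.033):print("soap",z,cv2.minAreaRect(np.array([at(P[6],u,z)[:2]*1000 for u in q],np.float32)))
print("patch",[at(P[6],np.array((410,306))/1.25,.033)],t(w6=(410,306),w1=(371,95)),t(w6=(410,306),w1=(371,95),w2=(557,303)))
```

```text
mug (array([0.4909, 0.3566, 0.0827]), [[-0.3, 0.6], [-0.7, -0.4], [0.3, 0.1]]) [0.49024403 0.35829496 0.088     ]
sd [0.4878 0.3574 0.018 ] [[0.4164, 0.3671, 0.018], [0.5262, 0.4184, 0.018], [0.5597, 0.3485, 0.018], [0.4492, 0.2955, 0.018]] yaw 25.328258938281657
saucer [0.58163287 0.13532507 0.006     ] [0.58154357 0.12880027 0.014     ]
juice 0.013 [ 0.56070996 -0.11135018] 0.060783700912963416
juice 0.02 [ 0.55895878 -0.10849991] 0.05940389356052974
juice 0.027 [ 0.55720759 -0.10564965] 0.05802408620809976
soap 0.019 ((557.65185546875, -106.14302062988281), (82.19451904296875, 54.976036071777344), 72.74539184570312)
soap 0.026 ((555.9367065429688, -103.35676574707031), (80.29170227050781, 53.70329666137695), 72.74523162841797)
soap 0.033 ((554.2216186523438, -100.57048034667969), (78.38883972167969, 52.430545806884766), 72.74536895751953)
patch [array([ 0.55723374, -0.10170853,  0.033     ])] (array([ 0.5597, -0.1031,  0.0279]), [[1.5, -0.0], [0.1, 1.1]]) (array([ 0.5599, -0.103 ,  0.0246]), [[1.6, -1.7], [0.1, 1.0], [1.0, 0.4]])
```

```bash
python3 -m pendant '[[0,0.005,-0.035,0,0,0],[0,0.004,-0.035,0,0,0],[0,0,-0.035,0,0,0],[0,0,-0.035,0,0,0],[0,0,0,0,0,0],[0,0,0,0,0,0]]'
```

```text
time_s: 13.4
ee_pos: [0.4915, 0.3576, 0.1042]
tcp_rot: [0.524, 0.852, -0.0, -0.0]
wrist_force: [0.5, 0.7, 1.4]
width: 0.992
grip_force: 0.0
```

```bash
python3 -m pendant '[[0,-0.001,-0.012,0,0,0],[0,0,-0.015,0,0,0],[0,0,-0.015,0,0,0],[0,0,0,0,0,0],[0,0,0,0,0,0]]'
python3 -m pendant '[[0,0,0,0,0,0],[0,0,0,0,0,0],[0,0,0,0,0,0],[0,0,0,0,0,0],[0,0,0,0,0,0],[0,0,0,0,0,0],[0,0,0,0,0,0]]' 0.05 45
python3 -m pendant '[[0,0,0.01,0,0,0],[0,0,0.02,0,0,0],[0,0,0.03,0,0,0],[0,0,0.04,0,0,0],[0,0,0,0,0,0],[0,0,0,0,0,0],[0,0,0,0,0,0]]'
python3 - <<'E'
from h import *;import pickle
p=cam('wrist');save(p,'w8.png',None,1);pickle.dump(p,open('w8.pkl','wb'))
E
```

```text
time_s: 13.9
ee_pos: [0.4908, 0.3574, 0.0612]
tcp_rot: [0.523, 0.852, -0.0, -0.0]
wrist_force: [-0.2, 0.7, 0.3]
width: 0.994
grip_force: 0.0
time_s: 14.6
ee_pos: [0.4914, 0.3577, 0.0623]
tcp_rot: [0.523, 0.852, 0.0, 0.0]
wrist_force: [-0.0, -0.3, 6.7]
width: 0.727
grip_force: 49.7
time_s: 15.3
ee_pos: [0.4908, 0.3568, 0.1609]
tcp_rot: [0.523, 0.852, -0.001, -0.0]
wrist_force: [0.3, -0.1, -1.8]
width: 0.724
grip_force: 50.1
```

View pics/w8.png

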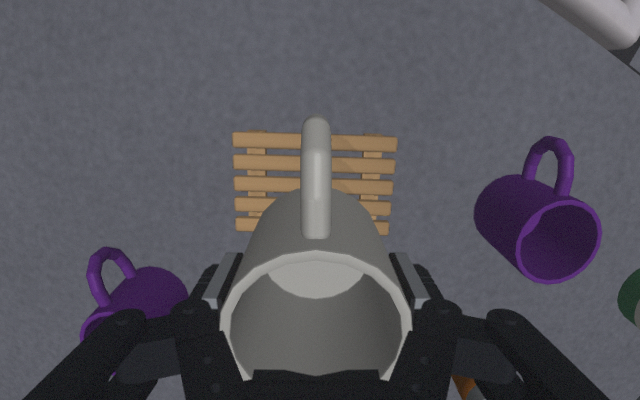

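The mug is held upright across its plain sides, its rim centred at (317,325) between the pads. On to the saucer.

```bash
python3 -m pendant '[[0.0154,-0.037,0,0,0,0],[0.0154,-0.037,0,0,0,0],[0.0154,-0.037,0,0,0,0],[0.0154,-0.037,0,0,0,0],[0.0154,-0.037,0,0,0,0],[0.0154,-0.037,0,0,0,0],[0,0,-0.04,0,0,0],[0,0,-0.03,0,0,0],[0,0,0,0,0,0],[0,0,0,0,0,0]]'
python3 -m pendant '[[0,0,-0.015,0,0,0],[0,0,-0.01,0,0,0],[0,0,0,0,0,0],[0,0,0,0,0,0]]'
```

```text
time_s: 16.35
ee_pos: [0.583, 0.1359, 0.0914]
tcp_rot: [0.523, 0.852, -0.0, -0.001]
wrist_force: [0.7, 0.1, -1.5]
width: 0.725
grip_force: 50.5
time_s: 16.75
ee_pos: [0.5834, 0.1355, 0.0667]
tcp_rot: [0.523, 0.852, -0.0, -0.0]
wrist_force: [-0.2, 0.5, -1.5]
width: 0.726
grip_force: 50.8
```

```bash
python3 -m pendant '[[0,-0.002,-0.008,0,0,0],[0,0,-0.005,0,0,0],[0,0,-0.002,0,0,0],[0,0,-0.001,0,0,0],[0,0,0,0,0,0],[0,0,0,0,0,0]]'
python3 -c "
from h import *
for n in ('top','side'):
  p=cam(n);c=proj(p,(.583,.133,.03)).astype(int);save(p,'m_'+n+'.png',(c[0]-50,c[1]-50,c[0]+50,c[1]+50),4)
"
python3 -c "
import cv2,numpy as np
cv2.imwrite('pics/m.png',np.hstack([cv2.imread('pics/m_top.png'),cv2.imread('pics/m_side.png')]))"
```

```text
time_s: 17.35
ee_pos: [0.5836, 0.1335, 0.0507]
tcp_rot: [0.523, 0.852, 0.0, 0.0]
wrist_force: [0.1, 0.0, -2.1]
width: 0.722
grip_force: 51.0
```

View pics/m.png

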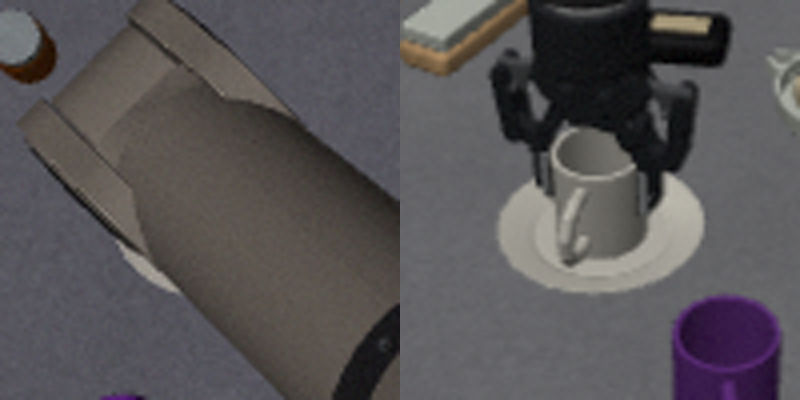

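The side view shows the mug upright over the middle of the saucer (595,240) and just off the floor, since the wrist still carries its full weight. I'll lower it the last millimetre, watching the force.

```bash
python3 -m pendant '[[0,0,-0.0007,0,0,0],[0,0,-0.0007,0,0,0],[0,0,0,0,0,0],[0,0,0,0,0,0]]'
```

```text
time_s: 17.85
ee_pos: [0.5836, 0.1334, 0.0502]
tcp_rot: [0.523, 0.852, -0.0, 0.0]
wrist_force: [-6.4, -1.8, 17.5]
width: 0.725
grip_force: 52.7
```

Contact. I'll release gently and go up.

```bash
python3 -m pendant '[[0,0,0.0007,0,0,0],[0,0,0,0,0,0]]'
python3 -m pendant '[[0,0,0,0,0,0],[0,0,0,0,0,0],[0,0,0,0,0,0],[0,0,0,0,0,0],[0,0,0,0,0,0]]' 0.085
python3 -m pendant '[[0,0,0.015,0,0,0],[0,0,0.03,0,0,0],[0,0,0.045,0,0,0],[0,0,0.045,0,0,0],[0,0,0,0,0,0],[0,0,0,0,0,0]]'
python3 - <<'E'
from h import *;import pickle
print(robot.sense()["ee_pos"].round(4),robot.sense()["joints"].round(2))
p=cam('wrist');save(p,'w9.png',None,1.25);pickle.dump(p,open('w9.pkl','wb'))
E
```

```text
time_s: 18.05
ee_pos: [0.5836, 0.1334, 0.0503]
tcp_rot: [0.523, 0.852, 0.0, 0.0]
wrist_force: [-1.8, -0.5, 7.1]
width: 0.724
grip_force: 51.8
time_s: 18.55
ee_pos: [0.5835, 0.1334, 0.0498]
tcp_rot: [0.523, 0.852, -0.0, -0.0]
wrist_force: [-0.4, -0.2, -0.2]
width: 0.996
grip_force: 0.0
time_s: 19.15
ee_pos: [0.584, 0.1334, 0.1869]
tcp_rot: [0.523, 0.852, 0.001, 0.001]
wrist_force: [-0.2, -0.2, -0.7]
width: 0.994
grip_force: 0.0
[0.584  0.1334 0.1869] [ 0.24  0.47 -0.74  1.81  0.37  1.   -0.18]
```

View pics/w9.png

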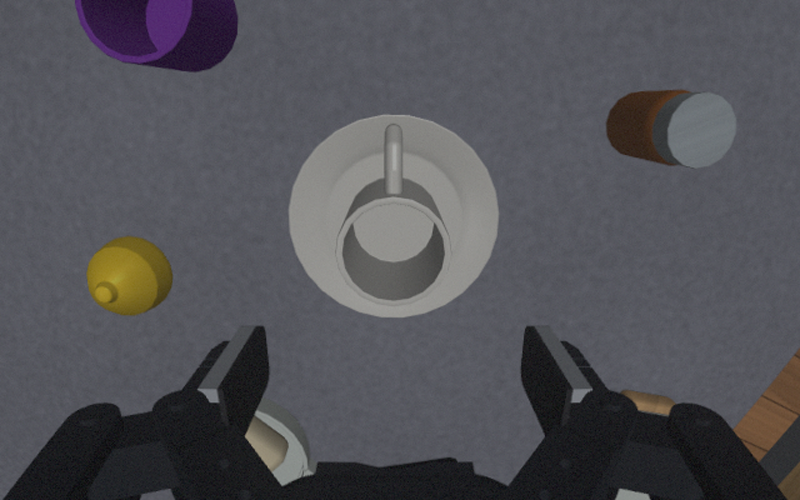

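The mug stands upright in the saucer: rim centre at (393,251), saucer spanning (289–498, 114–318). I'll check the centring by number, then go over the soap.

```bash
python3 -m pendant '[[-0.004,-0.038,0.005,0,0,-7.5],[-0.004,-0.038,0.005,0,0,-7.5],[-0.004,-0.038,0.005,0,0,-7.5],[-0.004,-0.038,0.005,0,0,-7.5],[-0.004,-0.038,0.005,0,0,-7.5],[-0.004,-0.038,0.005,0,0,-7.3],[0,0,0,0,0,0],[0,0,0,0,0,0],[0,0,0,0,0,0]]'
python3 - <<'E'
from h import *;import pickle
q=pickle.load(open('w9.pkl','rb'))
print("rim",at(q,np.array((393.5,251))/1.25,.076))
def cf(p,U,z):
  a=np.array([at(p,np.array(u)/1.25,z)[:2] for u in U]);s=np.linalg.lstsq(np.c_[2*a,np.ones(len(a))],(a**2).sum(1),rcond=None)[0];return s[:2].round(4),np.sqrt(s[2]+s[:2]@s[:2]).round(4)
print("rim circ",cf(q,((336,250),(451,250),(393,196),(393,306)),.076),"saucer",cf(q,((289,215),(498,215),(393,114),(393,318)),.014))
s=robot.sense();print(s["joints"].round(2))
p=cam('wrist');save(p,'w10.png',None,1.25);pickle.dump(p,open('w10.pkl','wb'))
h=cv2.cvtColor(p["image"],cv2.COLOR_RGB2HSV).astype(int);m=((abs(h[...,0]-22)<8)&(h[...,1]>30)&(h[...,2]>70)).astype(np.uint8)
for c in cv2.findContours(m,0,1)[0]:
  if cv2.contourArea(c)>800: print(cv2.boundingRect(c),cv2.minAreaRect(c),[cv2.minAreaRect(np.array([at(p,u,z)[:2]*1000 for u in c[:,0]],np.float32)) for z in (.026,.033)])
E
```

```text
time_s: 20.1
ee_pos: [0.5592, -0.0935, 0.2142]
tcp_rot: [0.808, 0.589, -0.0, -0.001]
wrist_force: [0.5, 0.6, -0.3]
width: 0.997
grip_force: 0.0
rim [0.58256448 0.13387212 0.076     ]
rim circ (array([0.5831, 0.1327]), np.float64(0.0316)) saucer (array([0.5828, 0.1334]), np.float64(0.0713))
[ 0.5   0.34 -0.55  1.86  0.21  1.   -0.44]
(249, 349, 83, 28) ((290.4297180175781, 362.4398193359375), (82.84708404541016, 21.276636123657227), 6.881723403930664) [((468.3644104003906, -285.51068115234375), (29.893991470336914, 90.87283325195312), 63.86747360229492), ((470.9534912109375, -279.48358154296875), (29.215272903442383, 88.80951690673828), 63.867469787597656)]
(290, 141, 58, 86) ((318.5, 183.5), (85.0, 57.0), 90.0) [((558.010986328125, -103.54944610595703), (79.28547668457031, 51.01609420776367), 72.24815368652344), ((558.5645751953125, -101.65386962890625), (77.48529052734375, 49.857791900634766), 72.2481918334961)]
(110, 77, 69, 65) ((144.0, 109.0), (64.0, 68.0), 90.0) [((434.9053649902344, 7.096538543701172), (54.44719314575195, 61.52080535888672), 71.45890045166016), ((438.254150390625, 6.479877471923828), (53.21095275878906, 60.12396240234375), 71.4590072631836)]
(452, 68, 54, 60) ((478.8249206542969, 98.041015625), (25.499177932739258, 57.90672302246094), 38.1572265625) [((711.3713989257812, -71.85242462158203), (46.84592056274414, 23.017393112182617), 37.07571792602539), ((708.44287109375, -70.67660522460938), (45.78229904174805, 22.49480628967285), 37.07574462890625)]
```

View pics/w10.png

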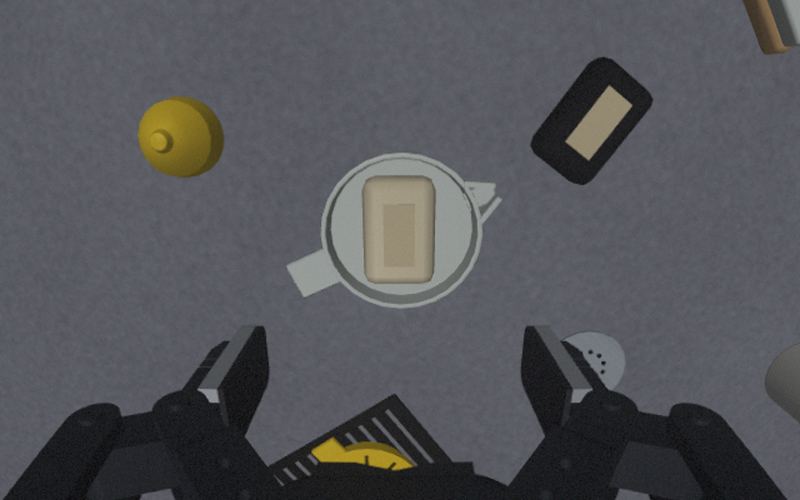

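The mug sits within 1 mm of the saucer's centre. The cream soap at (399,230) is square to the fingers inside the dish rim (321–482, 153–307). I'll narrow the fingers so they fit inside the dish, then descend.

```bash
python3 -m pendant '[[-0.0005,-0.0045,-0.035,0,0,0],[-0.0005,-0.004,-0.035,0,0,0],[0,0,-0.035,0,0,0],[0,0,-0.015,0,0,0],[0,0,0,0,0,0],[0,0,0,0,0,0],[0,0,0,0,0,0]]' 0.065
python3 - <<'E'
from h import *;import pickle
p=cam('wrist');save(p,'w11.png',None,1);pickle.dump(p,open('w11.pkl','wb'))
q=pickle.load(open('w10.pkl','rb'))
a=np.array([at(q,np.array(u)/1.25,.02)[:2] for u in ((321,230),(482,230),(402,153),(402,307))]);s=np.linalg.lstsq(np.c_[2*a,np.ones(len(a))],(a**2).sum(1),rcond=None)[0];print("juice",s[:2].round(4),np.sqrt(s[2]+s[:2]@s[:2]))
E
```

```text
time_s: 20.85
ee_pos: [0.5595, -0.1029, 0.0965]
tcp_rot: [0.808, 0.589, 0.001, 0.001]
wrist_force: [-0.3, -0.3, -0.3]
width: 0.76
grip_force: 0.0
juice [ 0.5591 -0.1079] 0.058959807508255246
```

View pics/w11.png

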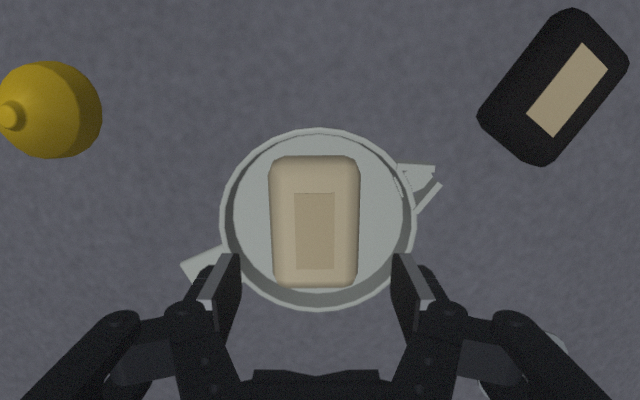

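The picture allowance is now used up, so from here I work by numbers. The soap is centred between the pads (314 against 316). Descending.

```bash
python3 -m pendant '[[-0.0005,0.0005,-0.025,0,0,0],[0,0,-0.02,0,0,0],[0,0,-0.01,0,0,0],[0,0,-0.005,0,0,0],[0,0,0,0,0,0],[0,0,0,0,0,0]]'
```

```text
time_s: 21.5
ee_pos: [0.5585, -0.1027, 0.0357]
tcp_rot: [0.808, 0.589, 0.0, 0.0]
wrist_force: [-0.7, 0.4, -0.4]
width: 0.76
grip_force: 0.0
```

```bash
python3 -m pendant '[[0,0,-0.0025,0,0,0],[0,0,-0.0025,0,0,0],[0,0,0,0,0,0]]'
python3 -m pendant '[[0,0,0,0,0,0],[0,0,0,0,0,0],[0,0,0,0,0,0],[0,0,0,0,0,0],[0,0,0,0,0,0],[0,0,0,0,0,0]]' 0.035 40
python3 -m pendant '[[0,0,0.005,0,0,0],[0,0,0.015,0,0,0],[0,0,0.03,0,0,0],[0,0,0.04,0,0,0],[0,0,0.04,0,0,0],[0,0,0,0,0,0],[0,0,0,0,0,0],[0,0,0,0,0,0]]'
```

```text
time_s: 21.8
ee_pos: [0.5579, -0.1027, 0.0298]
tcp_rot: [0.808, 0.589, -0.0, -0.0]
wrist_force: [-0.5, 0.3, -0.1]
width: 0.757
grip_force: 0.0
time_s: 22.4
ee_pos: [0.558, -0.1026, 0.0301]
tcp_rot: [0.808, 0.589, 0.0, 0.0]
wrist_force: [-1.9, -0.1, 4.9]
width: 0.604
grip_force: 42.3
time_s: 23.2
ee_pos: [0.5574, -0.1027, 0.1595]
tcp_rot: [0.808, 0.589, -0.0, -0.0]
wrist_force: [0.3, -0.5, -0.6]
width: 0.603
grip_force: 42.2
```

Run:
```python
from h import *;import pickle
p=cam('wrist');pickle.dump(p,open('w12.pkl','wb'));s=robot.sense();print(s["ee_pos"])
zt=s["ee_pos"][2]+.003
h=cv2.cvtColor(p["image"],cv2.COLOR_RGB2HSV).astype(int);m=((abs(h[...,0]-22)<8)&(h[...,1]>30)&(h[...,1]<120)&(h[...,2]>70)).astype(np.uint8)
for c in cv2.findContours(m,0,1)[0]:
  if cv2.contourArea(c)>800: print(cv2.boundingRect(c),[cv2.minAreaRect(np.array([at(p,u,z)[:2]*1000 for u in c[:,0]],np.float32)) for z in (zt-.01,zt)])
# compare with w11 (ungrasped): soap contour relative to TCP at same plane
for n in "top","side":
  r=cam(n); print(n,[(np.round(d["centre"]),round(d["confidence"],2)) for l in("soap","juice_dish") for d in imaging.find_in(r,l)[:3]],proj(r,s["ee_pos"]))
```

```text
[ 0.55730475 -0.10264682  0.15912505]
(248, 187, 136, 184) [((555.880615234375, -105.32091522216797), (86.57125091552734, 52.15391540527344), 72.23805236816406), ((557.8309326171875, -99.35173034667969), (79.77734375, 48.061031341552734), 72.23795318603516)]
(480, 50, 65, 74) [((646.4755859375, -50.615074157714844), (23.463577270507812, 11.497862815856934), 37.019065856933594), ((641.3163452148438, -48.93906784057617), (21.62218475341797, 10.59553337097168), 37.01893615722656)]
top [(array([348., 146.]), 0.73), (array([349., 203.]), 0.82)] [365.10631064 192.68447159]
side [(array([350., 156.]), 0.69), (array([305., 177.]), 0.63), (array([418., 177.]), 0.38), (array([351., 194.]), 0.56)] [352.61561885 153.80073089]
```

Run:
```python
from h import *;import pickle
def f(n,C,sc):
  p=pickle.load(open(f'w{n}.pkl','rb'));c=np.array([at(p,np.array(u)/sc,.018)[:2] for u in C])
  l=c[1]+c[2]-c[0]-c[3];print(n,c.mean(0).round(4),"yaw",np.degrees(np.arctan2(l[1],l[0])).round(1),np.linalg.norm(l)/2)
f(8,[(233,132),(398,137),(389,235),(235,232)],1)
f(7,[(319,141),(478,146),(471,243),(320,240)],1.25)
f(3,[(272,300),(270,190),(344,191),(344,300)],1.25)
f(2,[(120,230),(107,113),(182,113),(190,231)],1.25)
for n in (3,8):
  p=pickle.load(open(f'w{n}.pkl','rb'));h=cv2.cvtColor(p["image"],cv2.COLOR_RGB2HSV).astype(int)
  m=((abs(h[...,0]-15)<6)&(h[...,1]>80)&(h[...,2]>60)).astype(np.uint8);c0=proj(p,(.487,.356,.018));g=m*0;x,y=c0.astype(int);g[max(y-85,0):y+75,x-100:x+100]=m[max(y-85,0):y+75,x-100:x+100]
  q=np.argwhere(g)[:,::-1];r=cv2.minAreaRect(np.array([at(p,u,.018)[:2]*1000 for u in q],np.float32));print(n,r)
```

```text
8 [0.4876 0.3579] yaw 25.4 0.12283747386513419
7 [0.4878 0.3574] yaw 25.3 0.12187153484472384
3 [0.4878 0.3562] yaw 24.1 0.12403391279371355
2 [0.4887 0.3541] yaw 23.6 0.12384532801635088
3 ((488.47430419921875, 356.4897766113281), (122.95118713378906, 78.7996597290039), 25.109352111816406)
8 ((486.4491882324219, 359.1623840332031), (122.19722747802734, 80.0414810180664), 25.214460372924805)
```

```bash
python3 -m pendant '[[-0.007,0.0455,0,0,0,-4.7],[-0.007,0.0455,0,0,0,-4.7],[-0.007,0.0455,0,0,0,-4.7],[-0.007,0.0455,0,0,0,-4.7],[-0.007,0.0455,0,0,0,-4.7],[-0.007,0.0455,0,0,0,-4.7],[-0.007,0.0455,0,0,0,-4.7],[-0.007,0.0455,0,0,0,-4.7],[-0.007,0.0455,0,0,0,-4.7],[-0.007,0.0455,0,0,0,-4.7]]'
python3 -m pendant '[[0,0,-0.03,0,0,0],[0,0,-0.03,0,0,0],[0,0,0,0,0,0],[0,0,0,0,0,0],[0,0,0,0,0,0]]'
python3 -c "
from h import *
s=robot.sense();print(s['ee_pos'],R.from_quat(s['tcp_rot']).as_euler('ZYX',degrees=True),s['joints'].round(2))"
```

```text
time_s: 24.55
ee_pos: [0.4874, 0.3542, 0.1597]
tcp_rot: [0.976, 0.216, -0.0, 0.0]
wrist_force: [1.2, 0.7, -1.2]
width: 0.602
grip_force: 42.1
time_s: 25.05
ee_pos: [0.4887, 0.3527, 0.1014]
tcp_rot: [0.976, 0.217, 0.001, -0.0]
wrist_force: [0.1, 0.4, -1.0]
width: 0.599
grip_force: 42.3
[0.48871952 0.35265805 0.10137987] [ 2.50743889e+01 -9.43528999e-02 -1.79975610e+02] [-0.38  0.52 -0.46  1.87  0.31  0.81 -2.13]
```

```bash
python3 -m pendant '[[-0.001,0.0043,-0.02,0,0,0],[0,0,-0.02,0,0,0],[0,0,-0.01,0,0,0],[0,0,-0.004,0,0,0],[0,0,0,0,0,0],[0,0,0,0,0,0]]'
python3 -m pendant '[[0,0,-0.0015,0,0,0],[0,0,0,0,0,0],[0,0,0,0,0,0]]'
```

```text
time_s: 25.65
ee_pos: [0.4875, 0.3569, 0.0469]
tcp_rot: [0.976, 0.217, 0.001, -0.0]
wrist_force: [-0.2, -0.1, -0.5]
width: 0.605
grip_force: 42.5
time_s: 25.95
ee_pos: [0.4871, 0.3567, 0.0447]
tcp_rot: [0.976, 0.217, 0.0, -0.0]
wrist_force: [-0.1, 0.1, -0.6]
width: 0.599
grip_force: 42.5
```

```bash
python3 -m pendant '[[0,0,-0.001,0,0,0],[0,0,0,0,0,0],[0,0,0,0,0,0]]'
python3 -m pendant '[[0,0,-0.0008,0,0,0],[0,0,0,0,0,0],[0,0,0,0,0,0]]'
```

```text
time_s: 26.25
ee_pos: [0.487, 0.3566, 0.0434]
tcp_rot: [0.976, 0.217, -0.0, -0.0]
wrist_force: [-0.2, 0.1, -0.9]
width: 0.601
grip_force: 42.5
time_s: 26.55
ee_pos: [0.487, 0.3567, 0.0431]
tcp_rot: [0.976, 0.217, 0.0, 0.0]
wrist_force: [-3.2, -2.8, 9.7]
width: 0.598
grip_force: 43.6
```

```bash
python3 -m pendant '[[0,0,0.0005,0,0,0],[0,0,0,0,0,0]]'
python3 -m pendant '[[0,0,0,0,0,0],[0,0,0,0,0,0],[0,0,0,0,0,0],[0,0,0,0,0,0],[0,0,0,0,0,0]]' 0.085
python3 -m pendant '[[0,0,0.03,0,0,0],[0,0,0.045,0,0,0],[0,0,0.045,0,0,0],[0,0,0.045,0,0,0],[0,0,0,0,0,0],[0,0,0,0,0,0],[0,0,0,0,0,0]]'
cat > chk.py <<'E'
from h import *;import pickle
p=cam('wrist');pickle.dump(p,open('w13.pkl','wb'));save(p,'w13.png');h=cv2.cvtColor(p["image"],cv2.COLOR_RGB2HSV).astype(int)
print(robot.sense()["ee_pos"],proj(p,(.4877,.357,.018)))
def r(m,z):
  q=max(cv2.findContours(m.astype(np.uint8),0,1)[0],key=cv2.contourArea)[:,0];a=cv2.minAreaRect(np.array([at(p,u,z)[:2]*1000 for u in q],np.float32));print(cv2.boundingRect(q),np.round(a[0],1),np.round(a[1],1),round(a[2],1))
g=np.zeros(h.shape[:2],bool);x,y=proj(p,(.4877,.357,.018)).astype(int);g[max(y-110,0):y+90,x-130:x+130]=1
print("S across",h[y,x-120:x+120:8,:].tolist())
w=g&(abs(h[...,0]-16)<9)&(h[...,1]>30)&(h[...,2]>60)
for z in(.011,.018):r(cv2.morphologyEx(w.astype(np.uint8),cv2.MORPH_CLOSE,np.ones((9,9))),z)
sp=w&(h[...,1]<75)
for z in(.03,.038,.046):r(cv2.morphologyEx(sp.astype(np.uint8),cv2.MORPH_OPEN,np.ones((5,5))),z)
E
python3 chk.py
```

```text
time_s: 26.75
ee_pos: [0.487, 0.3567, 0.0431]
tcp_rot: [0.976, 0.217, 0.0, -0.0]
wrist_force: [1.2, -0.6, 1.0]
width: 0.598
grip_force: 42.5
time_s: 27.25
ee_pos: [0.487, 0.3566, 0.0431]
tcp_rot: [0.976, 0.217, 0.0, -0.0]
wrist_force: [0.4, -0.0, -1.2]
width: 0.999
grip_force: 0.0
time_s: 27.95
ee_pos: [0.4866, 0.3562, 0.2071]
tcp_rot: [0.976, 0.217, -0.001, 0.0]
wrist_force: [-0.9, 0.3, -0.4]
width: 0.992
grip_force: 0.0
[0.48649002 0.356138   0.20680349] [315.17018281 171.93357415]
S across [[114, 24, 105], [114, 27, 95], [117, 25, 102], [111, 19, 96], [116, 18, 98], [116, 19, 96], [123, 23, 98], [120, 22, 93], [124, 21, 97], [123, 24, 97], [16, 104, 145], [16, 95, 86], [23, 49, 156], [22, 47, 163], [20, 59, 148], [20, 58, 149], [20, 58, 150], [22, 48, 160], [23, 48, 137], [16, 103, 139], [15, 103, 146], [113, 24, 97], [113, 21, 96], [113, 21, 98], [117, 23, 102], [117, 26, 98], [113, 23, 102], [111, 18, 101], [114, 26, 98], [117, 22, 103]]
(268, 101, 94, 135) [486.1 356.9] [125.5  81.5] 25.1
(268, 101, 94, 135) [487.7 357.6] [122.7  79.7] 25.1
(283, 132, 64, 93) [483.9 355.7] [82.  53.6] 25.1
(283, 132, 64, 93) [485.8 356.6] [79.8 52.1] 25.1
(283, 132, 64, 93) [487.8 357.5] [77.6 50.7] 25.1
```

The soap lies square on the dish (both at 25.1°), within about 2 mm of its centre. Back to the squeezer on the mat.

```bash
python3 -m pendant '[[0.004,-0.0458,0,0,0,0],[0.004,-0.0458,0,0,0,0],[0.004,-0.0458,0,0,0,0],[0.004,-0.0458,0,0,0,0],[0.004,-0.0458,0,0,0,0],[0.004,-0.0458,0,0,0,0],[0.004,-0.0458,0,0,0,0],[0.004,-0.0458,0,0,0,0],[0,-0.0458,0,0,0,0],[-0.008,-0.0458,0,0,0,0]]'
python3 -m pendant '[[-0.011,-0.045,0,0,0,0],[-0.011,-0.045,0,0,0,0],[-0.011,-0.045,0,0,0,0],[-0.011,-0.045,0,0,0,0],[-0.009,-0.045,0,0,0,0],[0,0,0,0,0,0],[0,0,0,0,0,0],[0,0,0,0,0,0]]'
cat > sq.py <<'E'
from h import *;import pickle,sys
p=cam('wrist');save(p,'w14.png');h=cv2.cvtColor(p["image"],cv2.COLOR_RGB2HSV).astype(int);print(robot.sense()["ee_pos"],robot.sense()["joints"].round(2))
m=((h[...,1]>150)&(h[...,2]>60)&(abs(h[...,0]-25)<9)).astype(np.uint8)
c=max(cv2.findContours(m,0,1)[0],key=cv2.contourArea)[:,0];print(cv2.boundingRect(c))
z=float(sys.argv[1]);q=np.array([at(p,u,z)[:2] for u in c]);rng=np.random.default_rng(0);best=0
for _ in range(800):
  a=q[rng.choice(len(q),3,False)];A=np.c_[2*a,np.ones(3)]
  if abs(np.linalg.det(A))<1e-9: continue
  s=np.linalg.solve(A,(a**2).sum(1));rad=np.sqrt(max(s[2]+s[:2]@s[:2],0))
  if abs(rad-.05)>.004: continue
  i=abs(np.linalg.norm(q-s[:2],axis=1)-rad)<.0015
  if i.sum()>best: best=i.sum();b=s[:2],rad
print("plate",b,best/len(q)); d=q[np.argmax(np.linalg.norm(q-b[0],axis=1))]-b[0];print("tab yaw",np.degrees(np.arctan2(d[1],d[0])),np.linalg.norm(d))
E
python3 sq.py .025
```

```text
time_s: 29.0
ee_pos: [0.5107, -0.1031, 0.2069]
tcp_rot: [0.976, 0.217, -0.001, -0.0]
wrist_force: [1.1, 0.2, -0.4]
width: 0.998
grip_force: 0.0
time_s: 29.8
ee_pos: [0.458, -0.3253, 0.2072]
tcp_rot: [0.976, 0.218, -0.0, -0.001]
wrist_force: [0.4, 0.3, -0.1]
width: 0.994
grip_force: 0.0
[ 0.4582324  -0.32508185  0.20749298] [ 0.66  0.3  -0.19  1.9   0.07  0.95 -0.69]
(246, 121, 132, 111)
plate (array([ 0.4569754 , -0.32966475]), np.float64(0.04967313286264537)) 0.8319088319088319
tab yaw 98.88410113840946 0.06567267305830841
```

```bash
python3 -m pendant '[[0,-0.005,-0.035,0,0,0],[0,0,-0.035,0,0,0],[0,0,-0.035,0,0,0],[0,0,-0.02,0,0,0],[0,0,-0.02,0,0,0],[0,0,-0.0135,0,0,0],[0,0,0,0,0,0],[0,0,0,0,0,0]]'
```

```text
time_s: 30.65
ee_pos: [0.4584, -0.331, 0.05]
tcp_rot: [0.976, 0.218, 0.0, -0.0]
wrist_force: [-0.6, 0.6, 0.2]
width: 0.991
grip_force: 0.0
```

```bash
python3 -m pendant '[[-0.0005,0.0005,-0.0015,0,0,0],[0,0,0,0,0,0],[0,0,0,0,0,0],[0,0,0,0,0,0],[0,0,0,0,0,0],[0,0,0,0,0,0],[0,0,0,0,0,0],[0,0,0,0,0,0]]' 0.02 40
python3 -m pendant '[[0,0,0.02,0,0,0],[0,0,0.03,0,0,0],[0,0,0.04,0,0,0],[0,0,0.04,0,0,0],[0,0,0,0,0,0],[0,0,0,0,0,0]]'
python3 sq.py 0.155
```

```text
time_s: 31.45
ee_pos: [0.4577, -0.3311, 0.0489]
tcp_rot: [0.976, 0.217, 0.0, 0.0]
wrist_force: [-2.3, 1.7, 9.8]
width: 0.468
grip_force: 39.3
time_s: 32.05
ee_pos: [0.4577, -0.3311, 0.1791]
tcp_rot: [0.976, 0.217, 0.001, 0.001]
wrist_force: [-0.7, -0.9, -1.8]
width: 0.47
grip_force: 41.3
[ 0.45718885 -0.33079135  0.17792031] [ 0.67  0.34 -0.19  1.92  0.08  0.89 -0.69]
(172, 151, 254, 199)
plate (array([ 0.45872265, -0.33004694]), np.float64(0.04913468590599308)) 0.5139043381535039
tab yaw 99.48572961261999 0.06507097287007009
```

```bash
python3 -m pendant '[[0.013,0.043,0.02,0,0,0],[0.013,0.043,0.02,0,0,0],[0.013,0.03,0.02,0,0,0],[0,0,0,0,0,0],[0,0,0,0,0,0],[0,0,0,0,0,0]]'
cat > jd.py <<'E'
from h import *;import pickle
p=cam('wrist');save(p,'w15.png');h=cv2.cvtColor(p["image"],cv2.COLOR_RGB2HSV).astype(int);print(robot.sense()["ee_pos"])
c0=proj(p,(.559,-.107,.01)).astype(int);print(c0)
m=((h[...,2]>125)&(h[...,1]<60)).astype(np.uint8);g=m*0;x,y=c0;g[max(0,y-100):y+100,max(0,x-110):x+110]=m[max(0,y-100):y+100,max(0,x-110):x+110]
c=max(cv2.findContours(cv2.morphologyEx(g,cv2.MORPH_CLOSE,np.ones((5,5))),0,1)[0],key=cv2.contourArea)[:,0];print(cv2.boundingRect(c))
for z in(.015,.02,.025):
  q=np.array([at(p,u,z)[:2] for u in c]);rng=np.random.default_rng(0);best=0
  for _ in range(1500):
    a=q[rng.choice(len(q),3,False)];A=np.c_[2*a,np.ones(3)]
    if abs(np.linalg.det(A))<1e-9: continue
    s=np.linalg.solve(A,(a**2).sum(1));rad=np.sqrt(max(s[2]+s[:2]@s[:2],0))
    if abs(rad-.06)>.004: continue
    i=abs(np.linalg.norm(q-s[:2],axis=1)-rad)<.0012
    if i.sum()>best: best=i.sum();b=s[:2].round(4),rad.round(4)
  print(z,b,round(best/len(q),2))
E
python3 jd.py
```

```text
time_s: 32.7
ee_pos: [0.4955, -0.2157, 0.2367]
tcp_rot: [0.976, 0.217, -0.001, -0.0]
wrist_force: [-0.0, -0.0, -1.3]
width: 0.467
grip_force: 41.3
[ 0.49545735 -0.21585976  0.23676254]
[237  54]
(172, 0, 132, 153)
0.015 (array([ 0.5582, -0.1073]), np.float64(0.0597)) 0.43
0.02 (array([ 0.5584, -0.1082]), np.float64(0.0589)) 0.43
0.025 (array([ 0.5589, -0.1096]), np.float64(0.0575)) 0.43
```

```bash
python3 -m pendant '[[0.0063,0.0107,-0.005,0,0,8],[0.0063,0.0107,-0.005,0,0,8],[0.0063,0.0107,-0.005,0,0,8],[0.0063,0.0107,-0.005,0,0,8],[0.0063,0.0107,-0.005,0,0,8],[0.0063,0.0107,-0.005,0,0,8],[0.0063,0.0107,-0.005,0,0,8],[0.0063,0.0107,-0.005,0,0,8],[0.0063,0.0107,-0.005,0,0,8],[0.0063,0.0107,-0.005,0,0,8]]'
python3 -m pendant '[[0,0,-0.03,0,0,0],[0,0,-0.03,0,0,0],[0,0,-0.03,0,0,0],[0,0,0,0,0,0],[0,0,0,0,0,0],[0,0,0,0,0,0]]'
python3 sq.py 0.077
```

```text
time_s: 33.75
ee_pos: [0.5591, -0.1086, 0.1869]
tcp_rot: [0.606, 0.795, -0.0, -0.001]
wrist_force: [-0.5, 0.1, -0.2]
width: 0.467
grip_force: 41.3
time_s: 34.35
ee_pos: [0.5601, -0.1083, 0.0994]
tcp_rot: [0.608, 0.794, 0.0, 0.001]
wrist_force: [0.8, 0.3, -1.2]
width: 0.471
grip_force: 41.3
[ 0.56025094 -0.10824057  0.09954037] [ 0.46  0.48 -0.48  1.95  0.31  0.78  0.07]
(172, 152, 254, 198)
plate (array([ 0.55832464, -0.10582326]), np.float64(0.04851850801531992)) 0.5172031076581576
tab yaw 179.47208118994445 0.06439607061778228
```

```bash
python3 -m pendant '[[0,-0.001,-0.02,0,0,0],[0,0,-0.015,0,0,0],[0,0,-0.009,0,0,0],[0,0,0,0,0,0],[0,0,0,0,0,0]]'
python3 -m pendant '[[0,0,-0.002,0,0,0],[0,0,-0.001,0,0,0],[0,0,0,0,0,0],[0,0,0,0,0,0]]'
```

```text
time_s: 34.9
ee_pos: [0.5597, -0.1087, 0.0544]
tcp_rot: [0.608, 0.794, 0.0, -0.0]
wrist_force: [-0.1, 0.4, 0.2]
width: 0.462
grip_force: 41.3
time_s: 35.3
ee_pos: [0.5595, -0.1089, 0.0512]
tcp_rot: [0.608, 0.794, -0.0, 0.0]
wrist_force: [-0.8, -0.5, -0.7]
width: 0.471
grip_force: 41.3
```

```bash
python3 -m pendant '[[0,0,-0.0008,0,0,0],[0,0,0,0,0,0],[0,0,0,0,0,0]]'
python3 -m pendant '[[0,0,-0.0006,0,0,0],[0,0,0,0,0,0],[0,0,0,0,0,0]]'
```

```text
time_s: 35.6
ee_pos: [0.5595, -0.1088, 0.0503]
tcp_rot: [0.608, 0.794, -0.0, -0.0]
wrist_force: [0.5, 0.3, -1.1]
width: 0.469
grip_force: 41.3
time_s: 35.9
ee_pos: [0.5595, -0.1089, 0.05]
tcp_rot: [0.608, 0.794, -0.0, 0.0]
wrist_force: [-2.5, 0.5, 5.9]
width: 0.465
grip_force: 42.0
```

Contact at the expected height. Release, raise and check.

```bash
python3 -m pendant '[[0,0,0,0,0,0],[0,0,0,0,0,0],[0,0,0,0,0,0],[0,0,0,0,0,0],[0,0,0,0,0,0],[0,0,0,0,0,0],[0,0,0,0,0,0]]' 0.085
python3 -m pendant '[[0,0,0.02,0,0,0],[0,0,0.035,0,0,0],[0,0,0.045,0,0,0],[0,0,0.045,0,0,0],[0,0,0.03,0,0,0],[0,0,0.01,0,0,0],[0,0,0,0,0,0],[0,0,0,0,0,0],[0,0,0,0,0,0]]'
python3 sq.py .026
python3 - <<'E'
from h import *
for n in("wrist","top","side"):
    p=cam(n)
    for l in "mug soap squeezer saucer juice_dish soap_dish jar half_lemon strainer".split():
        print(n,l,[(np.round(d["centre"]).tolist(),round(d["confidence"],2),at(p,d["centre"],0.02).round(3)[:2].tolist()) for d in imaging.find_in(p,l)[:3]])
    if n=="wrist":
        h=cv2.cvtColor(p["image"],cv2.COLOR_RGB2HSV).astype(int)
        m=(((h[...,2]>125)&(h[...,1]<60))|((h[...,1]>150)&(h[...,2]>60)&(abs(h[...,0]-25)<9))).astype(np.uint8)
        x,y=proj(p,(.559,-.108,.02)).astype(int);g=m*0;g[max(0,y-90):y+85,x-110:x+110]=m[max(0,y-90):y+85,x-110:x+110]
        c=max(cv2.findContours(cv2.morphologyEx(g,3,np.ones((5,5))),0,1)[0],key=cv2.contourArea)[:,0]
        q=np.array([at(p,u,.02)[:2] for u in c]);rng=np.random.default_rng(0);best=0
        for _ in range(1500):
            a=q[rng.choice(len(q),3,False)];A=np.c_[2*a,np.ones(3)]
            if abs(np.linalg.det(A))<1e-9: continue
            s=np.linalg.solve(A,(a**2).sum(1));rad=np.sqrt(max(s[2]+s[:2]@s[:2],0))
            i=abs(np.linalg.norm(q-s[:2],axis=1)-rad)<.0012
            if .056<rad<.064 and i.sum()>best: best=i.sum();b=s[:2].round(4),rad.round(4)
        print("DISH",b,best/len(q))
E
```

```text
time_s: 36.6
ee_pos: [0.5595, -0.1088, 0.0497]
tcp_rot: [0.608, 0.794, -0.0, -0.0]
wrist_force: [-0.0, 0.6, -0.1]
width: 0.997
grip_force: 0.0
time_s: 37.5
ee_pos: [0.5588, -0.1088, 0.2331]
tcp_rot: [0.608, 0.794, -0.0, -0.001]
wrist_force: [0.4, 0.7, 0.0]
width: 0.994
grip_force: 0.0
[ 0.55887219 -0.10874828  0.23322418] [ 0.52  0.32 -0.54  1.84  0.19  1.03  0.17]
(248, 116, 122, 103)
plate (array([ 0.55786466, -0.10871223]), np.float64(0.049120635708033926)) 0.8338461538461538
tab yaw 178.33154063024284 0.06497337762523317
wrist mug []
wrist soap [([476.0, 172.0], 0.67, [0.709, -0.071])]
wrist squeezer [([314.0, 168.0], 0.57, [0.556, -0.108])]
wrist saucer []
wrist juice_dish [([302.0, 116.0], 0.68, [0.532, -0.064])]
wrist soap_dish []
wrist jar []
wrist half_lemon [([209.0, 19.0], 0.85, [0.434, -0.004])]
wrist strainer [([375.0, 323.0], 0.9, [0.668, -0.262])]
DISH (array([ 0.5583, -0.108 ]), np.float64(0.0592)) 0.6666666666666666
top mug [([261.0, 246.0], 0.91, [0.418, 0.197]), ([282.0, 191.0], 0.84, [0.581, 0.134]), ([185.0, 172.0], 0.62, [0.645, 0.429])]
top soap [([207.0, 226.0
[... 344 characters left out ...]
52.0], 0.59, [0.704, 0.28])]
top half_lemon [([322.0, 241.0], 0.68, [0.43, 0.014])]
top strainer [([235.0, 150.0], 0.17, [0.712, 0.276])]
side mug [([285.0, 220.0], 0.78, [0.603, 0.127])]
side soap [([248.0, 288.0], 0.88, [0.481, 0.351]), ([309.0, 178.0], 0.55, [0.709, -0.075])]
side squeezer [([353.0, 191.0], 0.8, [0.558, -0.119])]
side saucer [([286.0, 234.0], 0.8, [0.557, 0.165])]
side juice_dish [([351.0, 202.0], 0.63, [0.525, -0.07])]
side soap_dish [([249.0, 299.0], 0.78, [0.454, 0.368])]
side jar [([222.0, 221.0], 0.7, [0.726, 0.253])]
side half_lemon [([360.0, 232.0], 0.6, [0.421, 0.019])]
side strainer [([357.0, 164.0], 0.66, [0.654, -0.254]), ([224.0, 220.0], 0.52, [0.729, 0.247])]
```

Squeezer and dish centres agree within 1 mm, the jar, half lemon and strainer are where they were, and the arm is clear. Handing in.

```bash
python3 -c "
from bench import robot
print(robot.hand_in())"
```

```text
the job is handed in; nothing more can be done
None
```

The job is handed in after about 37 s of the 128 s: by my measurements the mug is within about 1 mm of the saucer's centre, the soap about 2 mm from the soap dish's and lengthwise on it, the squeezer about 1 mm from the juice dish's, and the jar, half lemon and strainer were left where they stood; no verdict came back.

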